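# Move three battery packs on round charger, meter and capacity tester

### The job

The battery packs are due to change places: put the charged tall pack from the desk charger into the open battery bay of the hand-held meter, the spent slim pack from the meter into the capacity tester, and the medium pack that has finished on the tester into the charger. Every bay is taken, so set one pack down upright in the empty aluminium parts tray and let go of it there until its bay is free; seat each pack right down and level, with its stepped grey terminal end over the bay's contact block. Leave the solvent bottle and the red hex key set where they are.

Things in the scene. Friction and masses are not known exactly. Their poses are not given: they have to be found in the camera images.
- pack_tall: Black battery pack, pale label, grey terminal end, 70 (x) x 38 (y) x 54 mm high, about 300 g, at first in the charger. Origin: centre of the 70 x 38 outline on the underside, z up, +x to the terminal end, stepped: at x 21 to 35 the underside is cut away to z = 14 mm and the top is 5 mm lower. Take it across its 38 mm width, above the bay rim (12 mm above its underside).
- pack_slim: Black battery pack, pale label, grey terminal end, 70 (x) x 38 (y) x 30 mm high, about 160 g, at first in the meter. Origin: centre of the 70 x 38 outline on the underside, z up, +x to the terminal end, stepped: at x 21 to 35 the underside is cut away to z = 14 mm and the top is 5 mm lower. Take it across its 38 mm width, above the bay rim (12 mm above its underside).
- pack_mid: Black battery pack, pale label, grey terminal end, 70 (x) x 38 (y) x 42 mm high, about 230 g, at first in the capacity tester. Origin: centre of the 70 x 38 outline on the underside, z up, +x to the terminal end, stepped: at x 21 to 35 the underside is cut away to z = 14 mm and the top is 5 mm lower. Take it across its 38 mm width, above the bay rim (12 mm above its underside).
- charger: Desk charger: low grey box, black rim, sloping nose with 3 lamp windows; x -72 to 61, y -40 to 40 mm; bay floor 22 mm above the bench, nothing above the rim. Fixed. Bay 78 (x) x 46 x 12 mm deep, flared rim; brass-bladed contact block 11 mm high at its +x end (x 25-39). Origin: centre of the bay floor, z up, +x to the block (away from the robot). A seated pack's frame coincides with it.
- meter: Hand-held meter lying face down, battery bay open: long grey case, rubber corners; x -59 to 113, y -46 to 46 mm; bay floor 26 mm above the bench, nothing above the rim. Fixed. Bay 78 (x) x 46 x 12 mm deep, flared rim; brass-bladed contact block 11 mm high at its +x end (x 25-39). Origin: centre of the bay floor, z up, +x to the block (away from the robot). A seated pack's frame coincides with it.
- load_tester: Capacity tester: aluminium case, dial, dark fins behind its bay (x 60 to 90, 30 mm above the bay floor); x -70 to 92, y -44 to 44 mm; bay floor 34 mm above the bench. Fixed. Bay 78 (x) x 46 x 12 mm deep, flared rim; brass-bladed contact block 11 mm high at its +x end (x 25-39). Origin: centre of the bay floor, z up, +x to the block (away from the robot). A seated pack's frame coincides with it.
- tray: Empty shallow aluminium parts tray, grey liner, the free resting place: 100 (x) x 80 (y) mm outside, inner floor 91 x 71 mm, wall 7.5 mm above that floor. Origin: centre of the inner floor, 2 mm above the bench; z up, x away from the robot. Fixed. A 63 mm high vice is close behind it; an instrument shelf hangs about 0.45 m up, beyond world x = 0.62 m.
- bottle: Bystander: white solvent bottle with a red dispenser tip, 52 mm across, 128 mm high, standing loose at the robot's right. Origin: centre of its underside, z up.
- hex_keys: Bystander: red folding hex key set, 98 x 28 x 18 mm, lying loose near the tray, its length (x) roughly away from the robot. Origin: centre of its underside, z up.
Mind the look-alikes: they are no part of the job. What is shaped like the pack_mid but green is not meant.

How it is judged:
By the outcome, as a careful person would: the job done as asked, in the order asked, and still so for the second after the job is handed in, with the robot touching nothing.
It also fails if it takes over 106 s, if anything falls off the work surface, if the arm or the gripper's body presses on something with over 40 N, if the wrist force passes 120 N, or if a joint passes its speed limit or range.

### The arm

A 6-joint arm with a two-finger parallel gripper is mounted at the origin on a cart in front of the work surface, level with it; the furniture and walls round the work are solid. World frame = base frame: x ahead of the robot, y to its left, z up, the work surface at z = 0. Lengths are in m, angles in rad, forces in N, time in s.
With the tool pointing down it reaches from about 0.375 to 0.925 m from the base axis. Payload 5.7 kg.
Tool frame: the origin (TCP) lies midway between the tips of the shut fingers; the grasp point (between the pads) lies 19 mm behind it; z points along the fingers, y is the line along which they close (so a half turn about z gives the same grasp; the last joint's range is limited). The gripper opens to 88 mm and grips with 3 to 60 N. Pads are 20 mm wide; open, the fingers measure 115 mm over their backs; the gripper's body (75 mm by 178 mm) begins 61 mm behind the grasp point.
Start: joints at [1.165, 0.359, 1.51, -0, 1.272, -0.115], TCP at [0.172, 0.575, 0.223] pointing down, gripper open.
Joint ranges: [-2.97, 2.97], [-1.01, 2.36], [0.21, 2.38], [-0.96, 4.11], [0.2, 2.71], [-2.98, 2.98]. Speed limits (rad/s): [2.39, 2.39, 3.14, 3.14, 3.14, 3.14].

### API

Orientations are given as a unit quaternion [x, y, z, w].
In Python, from bench import move_ptp, servo_line, goto_joints, move_gripper, sleep, inverse_kinematics, capture, PlanningError, close_job, spot_in, silhouettes, current_clock, current_joint_pos, current_qvel, current_joint_torque, current_position, current_orientation, current_force, current_torque, current_finger_gap, current_grip_force gives the robot as it stands. Calls block until the motion is done:
- move_ptp(position, orientation): joint-space move of the TCP to a pose.
- servo_line(position, orientation=None, rate=0.15, contact_N=None): straight line of the TCP; orientation=None keeps the orientation; rate is the mean speed in m/s. With contact_N (N) it stops when the force on the tool has changed by that much, and returns True; else False.
- goto_joints(angles): joint-space move.
- move_gripper(opening): finger opening in m; the grip force is fixed at half the most; returns when the fingers have stopped.
- sleep(seconds).
- inverse_kinematics(position, orientation): joint angles nearest the present ones, or None.
- capture(name): name is "scene" or "top" or "wrist"; returns a dict with "image" (400x640x3 uint8, blue, green, red), "range_z" (400x640 float32, m along the optical axis (not along the pixel's ray), 0 where there is no reading), "intrinsics" (3x3 intrinsics, pixels), "k1" (the pictures are not rectified: a ray, as slopes to the right and down, at radius r is drawn at 1 + k1 r^2 times it, then the intrinsics apply), "R" (3x3) and "t" (3): a world point X has camera coordinates R X + t. Camera axes: x right, y down, z forward; pixel columns grow to the right and rows downward; lengths in m; the calibration is good to about 2 mm. A picture is of the moment at which its call begins.
A pose or a line that the arm cannot do raises PlanningError and nothing moves.
- close_job(): hands the job in; it is judged then, once.
Trained networks look in the newest picture that a camera, given by its name, has taken for a name from the list of things; names that differ only in an ending like _2 or _b are one class to them, and where a whole thing is asked for, a point or a joint stands for the part that bears it (a point fixed in the world has none). Each returns a list of dicts, best first, with "conf" (0 to 1); they miss things now and then, are a little off and sometimes report something else, mostly with a low value. They report only what shows in the picture. A call takes as long as a camera call. They do not tell look-alikes from the thing itself.
- spot_in(camera, query): "xy" ([column, row] in pixels, amid what is visible of it).
- silhouettes(camera, query): "region" (400x640 bool, what is visible of it) and "xy" ([column, row] in pixels, amid what is visible of it).
Readings, each from a call of its own:
- current_clock(): time.
- current_joint_pos(): joint angles.
- current_qvel(): joint speeds.
- current_joint_torque(): joint torques, N m.
- current_position(): TCP position.
- current_orientation(): TCP orientation.
- current_force(): force on the tool from outside, world axes, zero at the start.
- current_torque(): the same for the moment, N m.
- current_finger_gap(): finger opening in m.
- current_grip_force(): force on a finger pad.
Only numpy, scipy, OpenCV 4.12 (cv2) and the standard library are available. Lean on these libraries where they do the work, as an engineer would, in place of code of your own. Each camera call takes 0.05 s, during which the arm holds its last target. There are 200 camera calls.

## Working session

There is one attempt and no reset: what is moved stays moved. The work goes in short steps, each a Python script; the robot and the scene stay as the last script left them, time stands still between calls to the robot, and variables do not carry over. Pictures are saved under pics/ and viewed, at most 14 in all, crops included, and the job is handed in when it is done.

```bash
ls; mkdir -p pics; cat > h.py <<'E'
import numpy as np, cv2
from bench import *
def world(c, mask=None):
    K=c["intrinsics"]; z=c["range_z"]; h,w=z.shape
    u,v=np.meshgrid(np.arange(w),np.arange(h))
    d=np.array([c["k1"],0,0,0,0],float)
    n=cv2.undistortPoints(np.stack([u,v],-1).reshape(-1,1,2).astype(np.float64),np.array(K,float),d).reshape(h,w,2)
    P=np.dstack([n*z[...,None],z])
    W=(P-np.array(c["t"]))@np.array(c["R"])
    W[z<=0]=np.nan
    return W
E
python3 - <<'E'
from h import *
for n in ["scene","top"]:
    c=capture(n); cv2.imwrite(f"pics/{n}0.png",c["image"]); np.save(f"{n}_W.npy",world(c)); np.save(f"{n}_I.npy",c["image"])
    W=world(c)
    for q in ["pack_tall","pack_slim","pack_mid","charger","meter","load_tester","tray","bottle","hex_keys"]:
        for r in silhouettes(n,q)[:4]:
            m=r["region"]; p=W[m]; p=p[~np.isnan(p[:,0])]
            print(n,q,round(r["conf"],2),np.round(r["xy"]),m.sum(),np.round(np.median(p,0),3) if len(p) else None, np.round(np.percentile(p[:,2],95),3) if len(p) else None)
print(current_clock(),current_orientation())
E
```

```text
pics
scene pack_tall 0.52 [264. 184.] 341 [0.429 0.146 0.061] 0.075
scene pack_tall 0.4 [391. 245.] 1050 [ 0.455 -0.352  0.04 ] 0.06
scene pack_slim 0.75 [237. 162.] 185 [0.485 0.33  0.049] 0.056
scene pack_mid 0.82 [388. 236.] 330 [ 0.441 -0.335  0.071] 0.076
scene pack_mid 0.7 [453. 253.] 380 [ 0.544 -0.502  0.035] 0.043
scene charger 0.89 [265. 192.] 453 [0.403 0.13  0.022] 0.033
scene charger 0.63 [425. 263.] 513 [ 0.433 -0.466  0.059] 0.1
scene charger 0.61 [395. 245.] 1069 [ 0.45  -0.351  0.04 ] 0.06
scene meter 0.59 [252. 169.] 537 [0.509 0.308 0.029] 0.036
scene load_tester 0.57 [393. 248.] 996 [ 0.447 -0.354  0.04 ] 0.06
scene load_tester 0.19 [265. 187.] 348 [0.429 0.146 0.06 ] 0.075
scene tray 0.97 [316. 226.] 534 [ 0.422 -0.085  0.001] 0.009
scene bottle 0.73 [426. 260.] 476 [ 0.433 -0.466  0.063] 0.1
scene hex_keys 0.77 [289. 208.] 214 [0.424 0.04  0.015] 0.019
top pack_tall 0.87 [256. 219.] 270 [0.445 0.154 0.076] 0.081
top pack_slim 0.74 [203. 204.] 286 [0.499 0.335 0.055] 0.062
top pack_slim 0.59 [436. 221.] 274 [ 0.449 -0.451  0.075] 0.105
top pack_mid 0.7 [399. 221.] 286 [ 0.458 -0.326  0.075] 0.081
top pack_mid 0.5 [448. 188.] 299 [ 0.56  -0.497  0.04 ] 0.046
top charger 0.8 [259. 227.] 626 [0.426 0.151 0.031] 0.038
top charger 0.33 [257. 222.] 268 [0.443 0.154 0.076] 0.081
top meter 0.96 [209. 193.] 1027 [0.542 0.326 0.035] 0.041
top tray 0.76 [329. 229.] 679 [ 0.422 -0.088  0.004] 0.012
top bottle 0.75 [435. 223.] 253 [ 0.449 -0.45   0.075] 0.105
top hex_keys 0.69 [292. 225.] 244 [0.435 0.043 0.019] 0.023
1.0 [ 1.44892209e-01  9.89447444e-01 -5.81693877e-05 -1.83436612e-05]
```

```bash
python3 - <<'E'
import cv2
a=cv2.imread("pics/top0.png")[150:280,170:480]; cv2.imwrite("pics/topc.png",cv2.resize(a,None,fx=2.58,fy=2.58,interpolation=cv2.INTER_CUBIC))
E
```

```text
(no output)
```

View pics/topc.png

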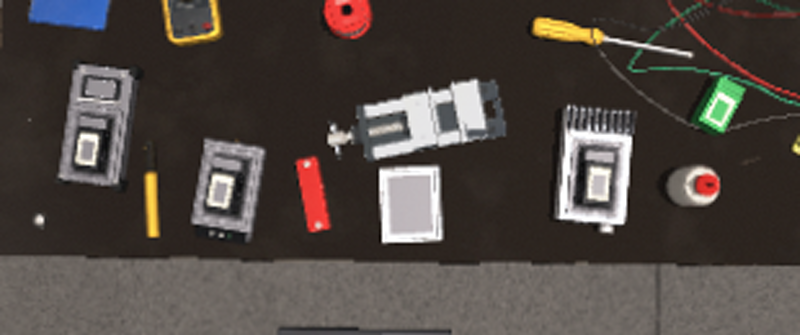

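View pics/scene0.png

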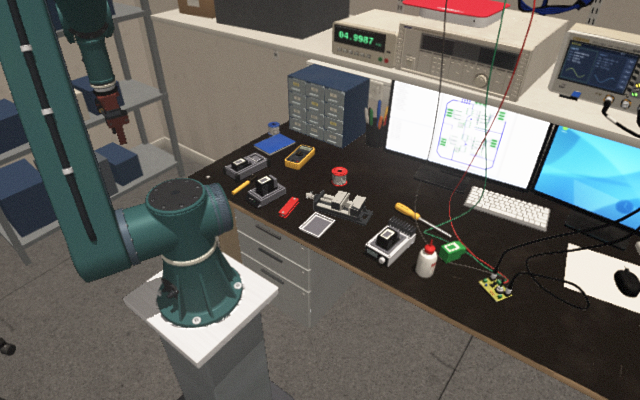

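The top crop shows, left to right: the meter (slim pack, full-image 203,204), charger (tall pack, 256,219), red keys (292,225), tray (329,229), vice, tester (mid pack, 399,221) and bottle (435,223). 

There are two candidates for pack_mid. The black one at (399,221) has its top at z≈0.076 (34+42 mm) and sits in the tester, so it is the one meant. The one at (448,188) is green and stands loose, so it is the look-alike.

The order will be slim→tray, tall→meter, mid→charger, slim→tester. I'll look at the meter from close first.

```bash
cat >> h.py <<'E'
def q(th): return [-np.sin(th/2),np.cos(th/2),0,0]
def campos(c): return -np.array(c["R"]).T@np.array(c["t"])
E
python3 - <<'E'
from h import *
c=capture("wrist"); print(campos(c)-np.array(current_position()), np.array(c["R"])[2], c["intrinsics"][0][0], c["k1"])
W=np.load("top_W.npy")
for n,(x0,x1,y0,y1,z0) in {"bottle":(.38,.52,-.52,-.41,.03),"tray":(.36,.48,-.145,-.03,.005)}.items():
    m=(W[...,0]>x0)&(W[...,0]<x1)&(W[...,1]>y0)&(W[...,1]<y1)&(W[...,2]>z0)
    p=W[m]; print(n,p.min(0),p.max(0),cv2.minAreaRect(p[:,:2].astype(np.float32)*1000))
move_ptp([0.44,0.335,0.24],q(0.0)); 
c=capture("wrist"); cv2.imwrite("pics/w1.png",c["image"]); np.savez("w1.npz",W=world(c),I=c["image"]); print(campos(c)-np.array(current_position()),current_clock())
for r in silhouettes("wrist","pack_slim")[:2]:
    p=world(c)[r["region"]]; print(r["conf"],r["xy"],np.nanmedian(p,0))
E
```

```text
[-0.07667474  0.02283315  0.16176163] [ 0.27713711 -0.08321911 -0.95721973] 317.1587679689995 -0.01098775222373325
bottle [ 0.42568843 -0.48545391  0.03013993] [ 0.47598187 -0.43445798  0.12735328] ((450.2134704589844, -460.1761779785156), (49.228843688964844, 51.33396530151367), 57.7821044921875)
tray [ 0.36022892 -0.14495744  0.00502587] [ 0.47978546 -0.03018847  0.04114129] ((420.1221923828125, -87.66154479980469), (120.11400604248047, 114.07342529296875), 0.41839107871055603)
[-0.07980051 -0.00035286  0.16177267] 2.45
0.88 [319.6, 218.4] [0.49149229 0.33944815 0.055344  ]
```

View pics/w1.png

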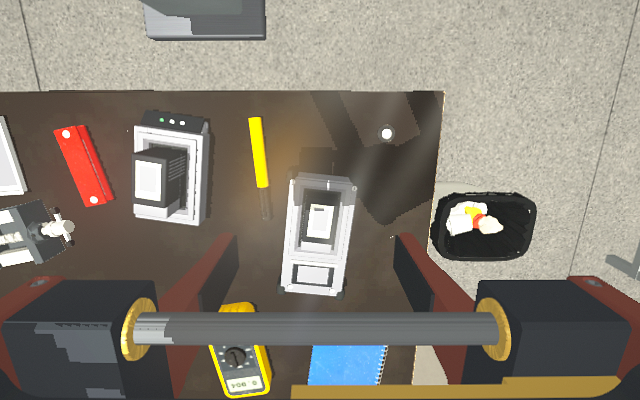

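The wrist picture shows the meter with its slim pack at (320,220), its terminal end away from the robot. The charger with the tall pack is at (168,175) and the keys are at (83,165). I'll fit the case outlines and pack tops from depth.

```bash
cat >> h.py <<'E'
def rect(W, ctr, rad, z0, z1):
    "largest blob of points with z0<z<z1 within rad of ctr -> centre (mm), long size, short size, yaw of long axis (deg, -90..90 from x)"
    m=(np.hypot(W[...,0]-ctr[0],W[...,1]-ctr[1])<rad)&(W[...,2]>z0)&(W[...,2]<z1)
    m=m.astype(np.uint8)
    n,l,s,_=cv2.connectedComponentsWithStats(m)
    k=1+np.argmax(s[1:,4]); p=W[l==k]
    r=cv2.minAreaRect((p[:,:2]*1000).astype(np.float32)); b=cv2.boxPoints(r)
    e=b[1]-b[0]; f=b[2]-b[1]
    if np.linalg.norm(e)<np.linalg.norm(f): e,f=f,e
    if e[0]<0: e=-e
    return np.array(r[0]), np.linalg.norm(e), np.linalg.norm(f), np.degrees(np.arctan2(e[1],e[0])), np.median(p[:,2])*1000, len(p)
E
python3 - <<'E'
from h import *
W=np.load("w1.npz")["W"]
np.set_printoptions(precision=1,suppress=True)
for n,a in {"meter case":((.53,.335),.13,.012,.045),"slim body top":((.49,.337),.05,.0535,.062),"slim top all":((.49,.337),.05,.048,.062),
 "charger case":((.44,.15),.11,.010,.040),"tall body top":((.43,.155),.05,.0735,.082),"tall all":((.43,.155),.05,.067,.082)}.items():
    print(n,rect(W,*a))
T=np.load("top_W.npy")
for n,a in {"tray":((.42,-.088),.07,.006,.02),"tester":((.46,-.33),.11,.012,.06),"mid top":((.46,-.326),.05,.069,.082),"charger":((.44,.15),.11,.010,.040)}.items():
    print("top",n,rect(T,*a))
E
```

```text
meter case (array([524.3, 336.5]), np.float32(171.05005), np.float32(91.79539), np.float32(-6.4356775), np.float64(34.35161377285573), 6251)
slim body top (array([491.6, 339.8]), np.float32(55.886406), np.float32(37.918083), np.float32(-7.3501043), np.float64(55.65459777392741), 1444)
slim top all (array([498.3, 338.8]), np.float32(70.16747), np.float32(38.12614), np.float32(-7.143435), np.float64(55.441816860075434), 1774)
charger case (array([436.5, 158.1]), np.float32(132.70026), np.float32(80.22833), np.float32(-8.630884), np.float64(29.190139400188233), 4612)
tall body top (array([438.3, 158.6]), np.float32(56.14586), np.float32(38.838085), np.float32(-9.5519285), np.float64(75.6609303328441), 1828)
tall all (array([445.2, 157.5]), np.float32(70.13054), np.float32(38.883118), np.float32(-9.783028), np.float64(75.36098015681904), 2354)
top tray (array([413.8, -87.2]), np.float32(80.20477), np.float32(79.89162), np.float32(-89.39798), np.float64(9.26640514941937), 85)
top tester (array([ 471. , -331.1]), np.float32(162.2478), np.float32(90.280014), np.float32(-5.0253077), np.float64(43.43795913431913), 901)
top mid top (array([ 458.8, -329.1]), np.float32(69.14834), np.float32(38.98842), np.float32(-6.2116327), np.float64(75.83771102875991), 235)
top charger (array([437.3, 158.3]), np.float32(135.79544), np.float32(81.472084), np.float32(-8.869116), np.float64(30.88134037745187), 622)
```

Sizes match within about 1 mm. Meter bay is at (497.7,339.4) mm with yaw −6.7°, and the charger bay at (442,157.3) with yaw −8.8°. Next I'll pick the slim pack, look at the tray from above, and set the pack down there.

```bash
cat >> h.py <<'E'
D=-0.005  # grasp at pack x = -5 mm
def tcp(xy,th,z,d=D): return [xy[0]+d*np.cos(th), xy[1]+d*np.sin(th), z]
def pick(xy,th,z,up=0.17):
    move_gripper(0.062); move_ptp(tcp(xy,th,z+0.07),q(th))
    hit=servo_line(tcp(xy,th,z),rate=0.08,contact_N=8)
    move_gripper(0.0); print("pick hit",hit,"gap",current_finger_gap(),"grip",current_grip_force(),"z",current_position()[2])
    servo_line(tcp(xy,th,up),rate=0.12); print("lifted gap",current_finger_gap(),"F",np.round(current_force(),1),"t",current_clock())
def place(xy,th,z,up=0.17,release=True):
    "z: TCP height when seated"
    move_ptp(tcp(xy,th,up),q(th)); servo_line(tcp(xy,th,z+0.02),rate=0.12)
    hit=servo_line(tcp(xy,th,z-0.002),rate=0.03,contact_N=6)
    print("place hit",hit,"z err mm",1000*(current_position()[2]-z),"F",np.round(current_force(),1),"t",current_clock())
    if release: let_go(xy,th,up)
def let_go(xy,th,up=0.17):
    move_gripper(0.055); z=current_position()[2]
    servo_line(tcp(xy,th,z+0.05),rate=0.08); print("let go",current_clock())
E
python3 - <<'E'
from h import *
pick((.4980,.3390),np.radians(-7.0),0.0415)
move_ptp([.36,-.087,.2],q(0)) if inverse_kinematics([.36,-.087,.2],q(0)) is not None else move_ptp([.40,-.087,.2],q(0))
c=capture("wrist"); W=world(c); np.savez("w2.npz",W=W,I=c["image"]); cv2.imwrite("pics/w2.png",c["image"])
for r in silhouettes("wrist","tray")[:1]:
    p=W[r["region"]]; p=p[~np.isnan(p[:,0])]; p=p[p[:,2]<.02]; print(r["conf"],cv2.minAreaRect((p[:,:2]*1000).astype(np.float32)),np.median(p,0))
print(current_clock())
E
```

```text
pick hit False gap 0.037771688278869016 grip 29.999629855155945 z 0.041810702682943866
lifted gap 0.037576412514660845 F [ 0.6  0.3 -1.8] t 6.4667
0.66 ((379.76861572265625, -90.07907104492188), (12.859350204467773, 78.95970153808594), 3.123521327972412) [ 0.37916691 -0.08420006  0.00691872]
8.2083
```

View pics/w2.png

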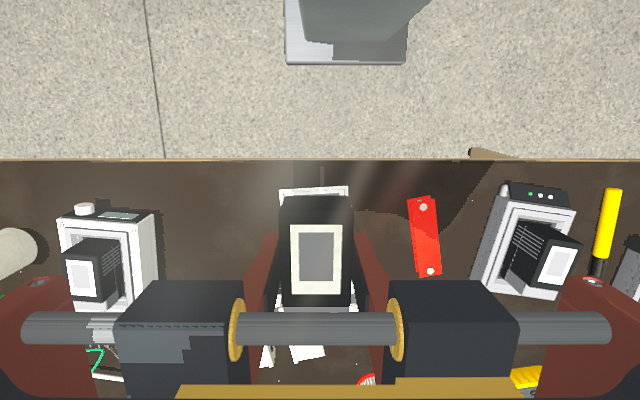

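The slim pack is held square (label at 316,260) and the tray's near edge shows at (313,190). That puts the tray centre at (423,−88) mm with yaw about 2–3°. I'll place it and verify.

```bash
python3 - <<'E'
from h import *
th=np.radians(2.5)
place((.4225,-.0878),th,0.0178,up=.12)
move_ptp([.40,.03,.24],q(0))
c=capture("wrist"); W=world(c); np.savez("w3.npz",W=W,I=c["image"]); cv2.imwrite("pics/w3.png",c["image"])
for n,a in {"slim":((.4225,-.088),.05,.023,.04),"charger case":((.44,.155),.11,.010,.040),"tall all":((.44,.157),.05,.067,.082),"tester":((.46,-.33),.12,.012,.06),"keys":((.43,.043),.06,.01,.025)}.items():
    print(n,rect(W,*a))
print(current_clock())
E
```

```text
place hit True z err mm -0.20685448481473634 F [ 0.2 -0.7  3.2] t 10.1583
let go 11.425
slim (array([422.69424438, -87.97903442]), np.float32(70.232765), np.float32(39.020145), np.float32(1.9880359), np.float64(31.385970892408693), 1787)
charger case (array([436.58050537, 157.4944458 ]), np.float32(132.32784), np.float32(80.78417), np.float32(-8.635149), np.float64(29.321982527083577), 4113)
tall all (array([445.21133423, 156.08015442]), np.float32(70.0131), np.float32(38.863655), np.float32(-9.525362), np.float64(75.4223945835749), 2140)
tester (array([ 472.80126953, -323.98852539]), np.float32(157.31427), np.float32(88.585785), np.float32(-9.324427), np.float64(41.23002916730978), 6872)
keys (array([435.01998901,  43.95412445]), np.float32(98.00055), np.float32(27.965866), np.float32(11.539728), np.float64(17.63886212988761), 1647)
12.325
```

View pics/w3.png

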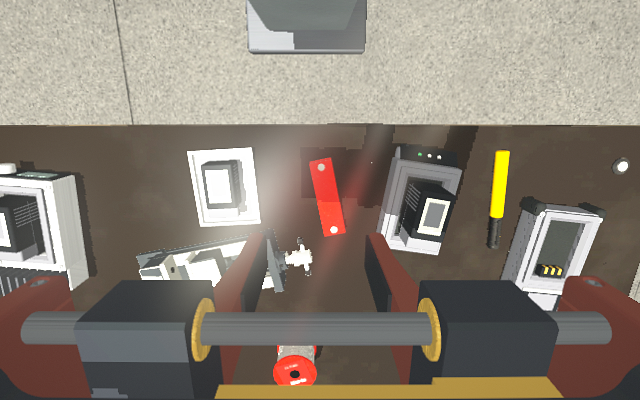

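The slim pack stands in the middle of the tray (224,186) and the meter bay is empty, with contacts at (550,270). Tall charger→meter is next.

```bash
python3 - <<'E'
from h import *
pick((.4452,.1565),np.radians(-9.6),0.040,up=.15)
th=np.radians(-6.7)
place((.4977,.3392),th,0.0441,up=.15)
move_ptp([.44,.28,.24],q(0))
c=capture("wrist"); W=world(c); np.savez("w4.npz",W=W,I=c["image"]); cv2.imwrite("pics/w4.png",c["image"])
for n,a in {"tall all":((.498,.339),.05,.067,.092),"tall body":((.49,.339),.05,.077,.092),"meter":((.525,.336),.13,.012,.045),"charger":((.437,.1575),.11,.01,.04)}.items():
    print(n,rect(W,*a))
print(current_clock())
E
```

```text
pick hit False gap 0.03774817045694512 grip 30.00003933906555 z 0.04022917519515397
lifted gap 0.038155317071610476 F [ 0.1  0.2 -3.2] t 16.05
place hit True z err mm 0.04625243952161018 F [ 0.1 -0.9  3.9] t 18.3333
let go 19.6
tall all (array([497.00823975, 338.58831787]), np.float32(69.67963), np.float32(38.52426), np.float32(-6.52408), np.float64(79.44588460594865), 1630)
tall body (array([490.38421631, 339.43563843]), np.float32(55.755512), np.float32(38.141823), np.float32(-6.785041), np.float64(79.65899668628661), 1302)
meter (array([523.75335693, 336.42745972]), np.float32(170.03618), np.float32(91.79794), np.float32(-6.2849402), np.float64(34.25085273304803), 4920)
charger (array([436.84753418, 157.6986084 ]), np.float32(133.14586), np.float32(80.52546), np.float32(-8.641384), np.float64(28.75470455093196), 7379)
20.3583
```

View pics/w4.png

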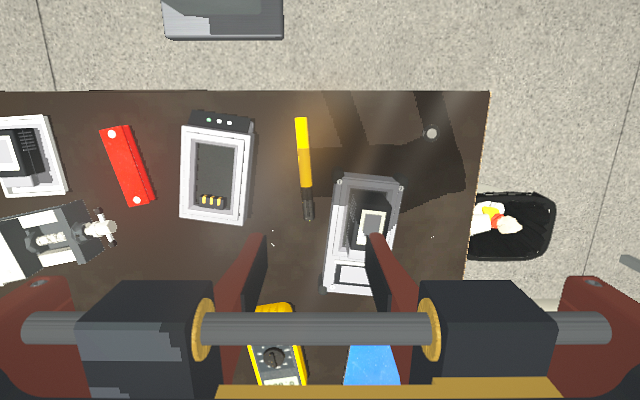

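The tall pack is seated in the meter: its top is at 79.6 mm against an expected 80, it is level, and it is centred at (370,225). The charger bay is clear at (215,170). Now to the tester.

```bash
python3 - <<'E'
from h import *
move_ptp([.40,-.335,.24],q(0))
c=capture("wrist"); W=world(c); np.savez("w5.npz",W=W,I=c["image"]); cv2.imwrite("pics/w5.png",c["image"])
for n,a in {"tester":((.47,-.33),.12,.012,.066),"tester top":((.47,-.33),.12,.042,.05),"fins":((.54,-.335),.06,.055,.068),"mid all":((.46,-.329),.05,.069,.082),"mid body":((.46,-.329),.05,.0735,.082),"bottle":((.45,-.46),.05,.03,.14)}.items():
    print(n,rect(W,*a))
b=W[(np.hypot(W[...,0]-.45,W[...,1]+.46)<.05)&(W[...,2]>.03)]; print(b.max(0),b.min(0),current_clock())
E
```

```text
tester (array([ 472.13601685, -331.33798218]), np.float32(162.42221), np.float32(88.176605), np.float32(-5.012268), np.float64(42.03400200739069), 6766)
tester top (array([ 460.13354492, -333.41656494]), np.float32(120.8173), np.float32(82.78059), np.float32(-8.994917), np.float64(45.027215014771954), 2075)
fins (array([ 538.84326172, -296.83514404]), np.float32(30.51706), np.float32(3.259608), np.float32(-4.552546), np.float64(63.01261169322399), 81)
mid all (array([ 459.96035767, -329.21228027]), np.float32(70.25078), np.float32(38.2326), np.float32(-5.0170755), np.float64(75.42974475206118), 1930)
mid body (array([ 453.09854126, -328.44940186]), np.float32(55.833122), np.float32(37.927094), np.float32(-4.5861406), np.float64(75.6451208839486), 1580)
bottle (array([ 447.46725464, -457.95840454]), np.float32(51.946465), np.float32(40.687336), np.float32(38.75641), np.float64(76.560598316746), 2229)
[ 0.47630084 -0.43669338  0.12910321] [ 0.42522732 -0.48664911  0.03007065] 22.6167
```

View pics/w5.png

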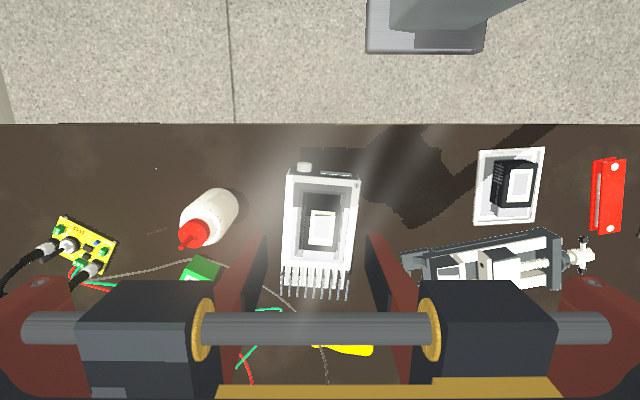

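The tester has the black mid pack at (321,228), its pale label showing, and the bottle is at (210,218). The green look-alike at (200,270) stays put. Body-to-bottle clearance is about 14 mm sideways and the body passes above it, so mid→charger can go ahead.

```bash
python3 - <<'E'
from h import *
pick((.4602,-.3293),np.radians(-5),0.053,up=.16)
place((.4421,.1569),np.radians(-8.7),0.0411,up=.15)
move_ptp([.40,.06,.24],q(0))
c=capture("wrist"); W=world(c); np.savez("w6.npz",W=W,I=c["image"]); cv2.imwrite("pics/w6.png",c["image"])
for n,a in {"mid all":((.442,.157),.05,.053,.075),"mid body":((.442,.157),.05,.061,.075),"charger":((.437,.1575),.11,.01,.04),"slim":((.4225,-.088),.05,.023,.04),"keys":((.43,.043),.06,.01,.025)}.items():
    print(n,rect(W,*a))
print(current_clock())
E
```

```text
pick hit False gap 0.03765439753640913 grip 30.00050961971283 z 0.05327572772899354
lifted gap 0.03767110375141987 F [ 0.5  0.2 -2.4] t 26.125
place hit True z err mm -0.03797966802898678 F [-0.9 -0.7  4. ] t 29.4333
let go 30.7
mid all (array([441.54724121, 156.22041321]), np.float32(70.236664), np.float32(38.499107), np.float32(-8.487677), np.float64(63.44114849597749), 2004)
mid body (array([434.7210083 , 157.17326355]), np.float32(55.985264), np.float32(38.169056), np.float32(-9.146755), np.float64(63.705659316495634), 1586)
charger (array([436.45742798, 157.58198547]), np.float32(132.11977), np.float32(80.60375), np.float32(-8.6139145), np.float64(29.592418698940655), 4292)
slim (array([422.43920898, -87.42862701]), np.float32(70.26147), np.float32(38.815746), np.float32(1.3696083), np.float64(31.362603776194568), 1780)
keys (array([435.08569336,  44.0311203 ]), np.float32(97.804245), np.float32(28.104239), np.float32(11.608816), np.float64(17.51313473076246), 1647)
31.5083
```

View pics/w6.png

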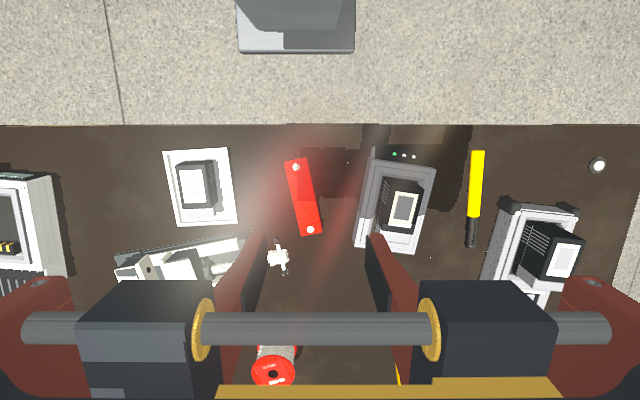

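The mid pack is seated: top at 63.7 mm (expected 64), level. The last transfer is slim tray→tester.

```bash
python3 - <<'E'
from h import *
pick((.4226,-.0878),np.radians(1.8),0.0178,up=.15)
place((.4608,-.3300),np.radians(-5),0.0499,up=.15)
move_ptp([.40,-.30,.24],q(0))
c=capture("wrist"); W=world(c); cv2.imwrite("pics/w7.png",c["image"])
for n,a in {"slim all":((.461,-.33),.05,.0535,.072),"slim body":((.455,-.33),.035,.061,.075),"tester":((.47,-.33),.12,.012,.066)}.items():
    print(n,rect(W,*a))
b=W[(np.hypot(W[...,0]-.45,W[...,1]+.46)<.05)&(W[...,2]>.03)]; print(b.max(0),b.min(0),current_clock())
E
```

```text
pick hit False gap 0.03764598887906651 grip 29.957493245601654 z 0.01804400143287503
lifted gap 0.03767506992679722 F [-0.2  0.2 -2.1] t 35.5
place hit True z err mm -0.037800820632045984 F [ 0.7 -0.   3.9] t 37.925
let go 39.1917
slim all (array([ 460.24407959, -330.02886963]), np.float32(70.18362), np.float32(38.32123), np.float32(-4.7650404), np.float64(63.443886871891465), 1865)
slim body (array([ 453.68893433, -329.61953735]), np.float32(56.63032), np.float32(37.964245), np.float32(-4.644107), np.float64(63.68492128104454), 1509)
tester (array([ 471.82723999, -331.34671021]), np.float32(162.20193), np.float32(88.162895), np.float32(-4.828337), np.float64(44.17348977680776), 8057)
[ 0.47656678 -0.43673779  0.12863783] [ 0.42542904 -0.48554619  0.03013276] 39.9083
```

View pics/w7.png

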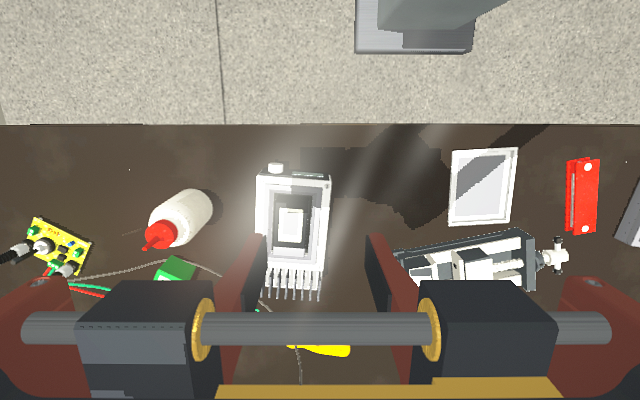

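The slim pack is seated in the tester at (291,225), with its top at 63.7 mm (expected 64). The tray is empty, the bottle and keys haven't moved, and the arm is clear.

```bash
python3 -c "
from bench import *
print(close_job(),current_clock())"
```

```text
the job is handed in; nothing more can be done
the job is handed in; nothing more can be done
```

The job is handed in: the tall pack is in the meter, the mid pack in the charger and the slim pack (via the tray) in the tester, all seated level with tops within 0.4 mm of expected height, the bottle and hex keys unmoved, at about 40 s of the 106 s allowed.

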